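# Put the baby things away in the drawer

## Robot

A 6-joint arm with a two-finger parallel gripper is mounted at the origin on the work surface. World frame = base frame: x ahead of the robot, y to its left, z up, the work surface at z = 0. Lengths are in m, angles in rad, forces in N, time in s.
With the tool pointing down it reaches from about 0.3 to 0.875 m from the base axis. Payload 6.4 kg.
Tool frame: the origin (TCP) lies on the centre line of the jaws, within the pads' length; the fingertips stand 8 mm ahead of it and the grasp point (between the pads) lies 11 mm behind it; z points along the fingers, y is the line along which they close (so a half turn about z gives the same grasp; the last joint's range is limited). The gripper opens to 85 mm and grips with 20 to 120 N. Pads are 22 mm wide; open, the fingers measure 114 mm over their backs; the gripper's body (76 mm by 85 mm) begins 54 mm behind the grasp point. The pads swing forward as they close: fully open they stand 13 mm farther back than shut.
Start: joints at [-1.345, 0.181, 1.607, -0, 1.354, -0.206], TCP at [0.241, -0.522, 0.239] pointing down, gripper open.
Joint ranges: [-2.99, 2.99], [-0.89, 2.07], [0.3, 2.58], [-1.14, 4.28], [0, 2.63], [-3.12, 3.12]. Speed limits (rad/s): [2.57, 2.57, 3.01, 3.14, 3.14, 3.14].

## Interface

Orientations are given as a unit quaternion [w, x, y, z].
In Python, from bench import ctrl gives the robot as it stands.
- The arm moves only by the shell command python3 -m handwheel 'ROWS' [OPENING]. ROWS is JSON, a list that holds one entry, the list of rows, each a list of 4 numbers: the shift along the tool's x, y, z each as a share of 20 cm, from -1 to 1, then the turn about the tool's z as a share of 1.5 rad, from -1 to 1. In form: [[[x, y, z, twist], ...]]. A call has 1 to 10 rows; each row is the pose to reach, as a shift and turn from the pose commanded when the call began, along the tool's axes at that moment; what a row does not reach only later rows make up. A row lasts 1/8 s, in which the tool goes at most 62.5 mm and 10.7 degrees, less where a joint would pass 70% of its speed; a pose out of reach is approached as far as the arm can. A call with a number of a shift or a turn outside -1 to 1 is refused whole. A call with a gripper value outside its range is refused whole. OPENING is the finger opening in mm, from 0 to 85.4, set as the call begins (- or left out, the last holds). The fingers move at their own pace and stop on an object; the grip force is fixed at half the most. Time passes only in rows, so rows that repeat a pose let the fingers close. It gives the time, the measured TCP pose, the force, the opening and the grip force at its end, in the units of the state.
- ctrl.get_obs(): the state, without advancing time (a new reading comes with each control period).
- ctrl.camera(name): name is "scene" or "top" or "wrist"; returns a dict with "color" (420x560x3 uint8, red, green, blue), "range_z" (420x560 float32, m along the optical axis (not along the pixel's ray), 0 where there is no reading), "K" (3x3 intrinsics, pixels), "distortion" ([k1, k2, p1, p2, k3] as OpenCV has them; the pictures are not rectified), "pose" (4x4, takes a point from camera to world coordinates); the wrist camera has in their place "T_tool_cam" (4x4, takes a point from camera to tool coordinates, whose origin is the TCP and whose axes are the flange's). Camera axes: x right, y down, z forward; pixel columns grow to the right and rows downward; lengths in m; the calibration is good to about 2 mm. A picture is of the moment at which its call begins: read the wrist's pose just before it.
- ctrl.hand_in(): hands the job in; it is judged then, once.
The state is a dict: "time_s": time; "q": joint angles; "dq": joint speeds; "joint_efforts": joint torques, N m; "eef_pos": TCP position; "eef_rot": TCP orientation; "wrist_force": force on the tool from outside, world axes, zero at the start; "torque": the same for the moment, N m; "opening": opening from 0.0 (shut) to 1.0 (fully open); "grasp_force": force on a finger pad.
Only numpy, scipy, OpenCV 4.12 (cv2) and the standard library are available. Lean on these libraries where they do the work, as an engineer would, in place of code of your own. Each camera call takes 0.05 s, during which the arm holds its last target. There are 200 camera calls.

## Task

Put the baby things away: first pull the chest's drawer all the way out to its stop, and only then slide back the holder's jaw to free the pacifier capsule that it holds. Lay that capsule and every other pacifier capsule and set of teething keys there is into the open drawer, then push the drawer fully shut and slide the emptied holder's jaw fully closed. Leave everything else (nail file case, cup of spoons, jar, tin, bottle, hairbrush) where it stands.

Things in the scene. Friction and masses are not known exactly. Their poses are not given: they have to be found in the camera images.
- drawer (a joint): Opening of the chest's drawer, m: 0 is shut, 0.165 is out at its stop. Slides with about 1.5 N of friction and stays where it is left; there is no catch.
- drawer_handle (a point): Middle of the drawer's handle, a 10 mm round steel bar, 110 mm long along y, 42 mm in front of the drawer's face and 62 mm above the table. x points into the chest, so pulling out is along -x; z up.
- drawer_in (a point): Point on the drawer's inner floor (18 mm above the table), midway across, 80 mm behind the inside of its front; moves with it, axes as drawer_handle. Inside: x -80 to +110 mm, y -130 to +130 mm; side walls 36 mm, front 67 mm above the floor. At the stop, x -80 to +85 mm is uncovered, the rest is under the chest's top. Free height above the floor when shut: 62 mm.
- chest: Low light-wood chest, 300 mm wide (y), 215 mm deep, 90 mm high, with the one drawer; it does not move. Origin at table height under the middle of its front opening, x pointing into the chest.
- holder: Small fixed holder: an aluminium base 132 x 70 mm (x from -62 to +70 mm), 10 mm high, with an upright fixed jaw at its far end (gripping face at x = +50 mm, 60 mm wide, top 44 mm above the table). Origin at table height; x is the sliding line. It does not move.
- jaw (a joint): Gap between the sliding grey jaw's face (60 mm wide) and the fixed jaw's face, m: 0 shut, 0.085 fully open; opens towards the holder's -x. About 2 N of friction, no spring, stays where left. A 10 mm hooked lip on its top (49 to 56 mm above the table) reaches over the capsule, which cannot be lifted until the gap is above 0.058.
- jaw_tab (a point): Grip point of the upright tab on the sliding jaw: 12 mm thick along x, 30 mm wide along y, standing from 56 to 96 mm above the table; the point is at 80 mm on its middle. x points to the fixed jaw (closing direction), 10 mm from here to the jaw's face.
- capsule_held: Twist-open pacifier capsule: a squat eight-sided pod, white lower half and grey upper half, 46 mm across flats, 36 mm high, 50 g, standing on its flat base; origin at the centre of its underside, z up; its flats face its own x, y and the diagonals. This one stands on the holder's base (10 mm above the table), held between the jaws under the lip.
- capsule_a: Twist-open pacifier capsule: a squat eight-sided pod, white lower half and grey upper half, 46 mm across flats, 36 mm high, 50 g, standing on its flat base; origin at the centre of its underside, z up; its flats face its own x, y and the diagonals. Stands on the tray; absent in some starts.
- capsule_b: Twist-open pacifier capsule: a squat eight-sided pod, white lower half and grey upper half, 46 mm across flats, 36 mm high, 50 g, standing on its flat base; origin at the centre of its underside, z up; its flats face its own x, y and the diagonals. Like capsule_a; absent in some starts.
- keys_a: Pair of grey-green silicone teething keys on a white plastic ring, one stiff piece lying flat: 92 mm long (x -48 to +44), 14 mm thick, 40 g. Origin on the underside; the two blades run parallel along +x, together 38 mm wide across y from the origin on; round heads (48 mm across y) at x = -18 mm, ring at x = -34 mm. Lies on the tray; absent in some starts.
- keys_b: Pair of grey-green silicone teething keys on a white plastic ring, one stiff piece lying flat: 92 mm long (x -48 to +44), 14 mm thick, 40 g. Origin on the underside; the two blades run parallel along +x, together 38 mm wide across y from the origin on; round heads (48 mm across y) at x = -18 mm, ring at x = -34 mm. Like keys_a; absent in some starts.
- tray: Slim aluminium tray, 280 (x) x 300 (y) mm, floor 3 mm above the table, rim 8 mm above the table. Origin under its centre. It does not move.
- file_case: Blue plastic nail file case, 150 x 24 x 16 mm, lying on the tray along its right-hand (-y) edge; stays. Origin at the centre of its underside, x along it.
- cup: White ceramic cup with three wooden spoons in it, 74 mm wide, 165 mm high with the spoons, beyond the tray; stays. Origin under its centre.
- jar: Amber glass cream jar, 52 mm wide, 45 mm high, on top of the chest; stays. Origin under its centre.
- tin: Flat aluminium balm tin, 58 mm wide, 22 mm high, on the table in front of the holder; stays. Origin under its centre.
- bottle: Green glass bottle, 48 mm wide, 120 mm high, behind the holder; stays. Origin under its centre.
- brush: Wooden hairbrush, 210 mm long, 31 mm high, lying behind the tray; stays.

How it is judged:
By the outcome, as a careful person would: the job done as asked, in the order asked, and still so for the second after the job is handed in, with the robot touching nothing.
Of capsule_a, capsule_b, keys_a, keys_b only 2 to 4 are there at a start; the rules pass over those that are not, and their reading is None.
At some moment in a run one of capsule_a, capsule_b, keys_a, keys_b may be knocked a few centimetres aside while the robot is not near it.
Once in a run the grip may slacken for a moment while it holds something.
It also fails if it takes over 210 s, if anything falls off the work surface, if the arm or the gripper's body presses on something with over 40 N, if the wrist force passes 120 N, or if a joint passes its speed limit or range.

## Working session

There is one attempt and no reset: what is moved stays moved. The work goes in short steps, Python scripts to look and compute and a shell command to move; the robot and the scene stay as the last step left them, time stands still between calls to the robot, and variables do not carry over. Pictures are saved under pics/ and viewed, at most 14 in all, crops included, and the job is handed in when it is done.

```bash
ls; mkdir -p pics; python3 - <<'E'
from bench import ctrl
import cv2,numpy as np,pickle
o=ctrl.get_obs();print({k:np.round(v,3) for k,v in o.items()})
d={}
for n in("scene","top","wrist"):
    c=ctrl.camera(n);d[n]=c
    cv2.imwrite(f"pics/{n}0.png",c["color"][:,:,::-1]);print(n,np.round(c["K"],1).tolist(),c["distortion"],np.round(c.get("pose",c.get("T_tool_cam")),3).tolist())
pickle.dump(d,open("d0.pkl","wb"))
E
```

```text
pics
{'time_s': np.float64(0.0), 'q': array([-1.345,  0.182,  1.608,  0.   ,  1.354, -0.206]), 'dq': array([ 0.003,  0.001,  0.001, -0.001,  0.001,  0.   ]), 'joint_efforts': array([ 2.0000e-03, -4.4487e+01, -3.5133e+01, -0.0000e+00,  9.0000e-03,
       -0.0000e+00]), 'eef_pos': array([ 0.241, -0.522,  0.238]), 'eef_rot': array([-0.001,  0.977,  0.214,  0.   ]), 'wrist_force': array([ 0.338, -0.248,  0.622]), 'torque': array([0.038, 0.03 , 0.055]), 'grasp_force': np.float64(0.0), 'opening': np.float64(1.001)}
scene [[434.6, 0.0, 280.3], [0.0, 434.6, 210.6], [0.0, 0.0, 1.0]] [0.02269177 0.         0.         0.         0.        ] [[-0.809, 0.443, -0.387, 1.067], [0.588, 0.59, -0.553, 0.635], [-0.017, -0.675, -0.738, 0.984], [0.0, 0.0, 0.0, 1.0]]
top [[494.2, 0.0, 276.8], [0.0, 494.2, 202.3], [0.0, 0.0, 1.0]] [-0.02988985  0.          0.          0.          0.        ] [[0.004, -0.999, 0.054, 0.517], [-1.0, -0.003, 0.023, -0.067], [-0.023, -0.054, -0.998, 1.29], [0.0, 0.0, 0.0, 1.0]]
wrist [[317.2, 0.0, 282.6], [0.0, 317.2, 201.9], [0.0, 0.0, 1.0]] [0.01726592 0.         0.         0.         0.        ] [[-0.0, -0.954, -0.3, 0.077], [1.0, 0.0, -0.001, 0.0], [0.001, -0.3, 0.954, -0.135], [0.0, 0.0, 0.0, 1.0]]
```

View pics/top0.png

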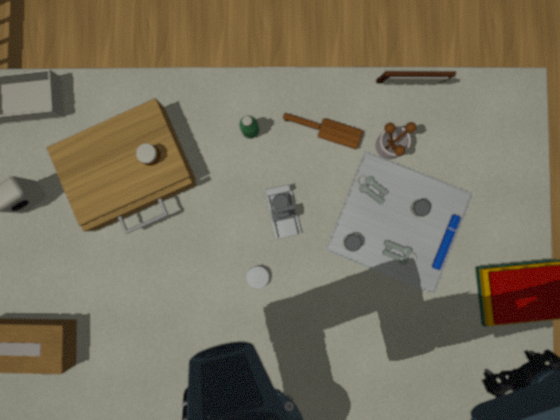

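View pics/scene0.png

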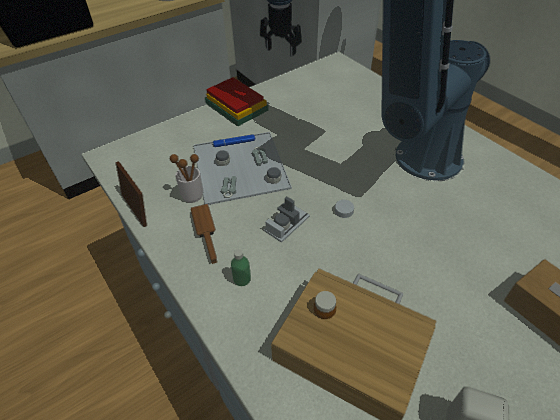

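The top view shows all four loose items on the tray: capsules at (422,207) and (353,241), keys at (373,188) and (398,251). The holder is at (284,210), the chest at (120,165) and its handle at (150,215).

```bash
cat > h.py <<'E'
import numpy as np,cv2,pickle
from bench import ctrl
from scipy.spatial.transform import Rotation as R
def tool():
    o=ctrl.get_obs();w,x,y,z=o["eef_rot"];T=np.eye(4);T[:3,:3]=R.from_quat([x,y,z,w]).as_matrix();T[:3,3]=o["eef_pos"];return T
def shot(n,save=None):
    T=tool();c=ctrl.camera(n)
    if n=="wrist":c["pose"]=T@c["T_tool_cam"]
    if save:cv2.imwrite(f"pics/{save}.png",c["color"][:,:,::-1])
    return c
def ray(c,uv,z):
    p=cv2.undistortPoints(np.array(uv,float).reshape(-1,1,2),c["K"],np.array(c["distortion"])).reshape(-1,2)
    d=np.c_[p,np.ones(len(p))]@c["pose"][:3,:3].T;o=c["pose"][:3,3]
    return o+d*((z-o[2])/d[:,2])[:,None]
def cloud(c):
    h,w=c["range_z"].shape;v,u=np.mgrid[:h,:w];p=cv2.undistortPoints(np.stack([u.ravel(),v.ravel()],1).astype(float).reshape(-1,1,2),c["K"],np.array(c["distortion"])).reshape(-1,2)
    P=np.c_[p,np.ones(len(p))]*c["range_z"].reshape(-1,1)
    return (P@c["pose"][:3,:3].T+c["pose"][:3,3]).reshape(h,w,3)
def go(x,y,z=None,yaw=None):
    """print shift rows (share units) from measured tool pose to a world target; yaw = world angle of tool y (closing) line, deg"""
    T=tool();p=np.array([x,y,T[2,3] if z is None else z]);d=T[:3,:3].T@(p-T[:3,3])/0.2
    cur=np.degrees(np.arctan2(T[1,1],T[0,1]));s="";
    if yaw is not None:
        t=(yaw-cur+90)%180-90; s=f"twist deg {-t:.1f} share {-np.radians(t)/1.5:.3f}"
    print("shift",np.round(d,3),"closing yaw now %.1f"%cur,s)
E
python3 - <<'E'
from h import *
d=pickle.load(open("d0.pkl","rb"));c=d["top"];im=c["color"]
cv2.imwrite("pics/crop1.png",cv2.resize(im[140:300,265:480,::-1],None,fx=3.5,fy=3.5,interpolation=cv2.INTER_CUBIC))
P=cloud(c);hsv=cv2.cvtColor(im,cv2.COLOR_RGB2HSV)
def rep(n,m,z):
    k,l,s,_=cv2.connectedComponentsWithStats(m.astype(np.uint8))
    for i in range(1,k):
        if s[i,4]<40: continue
        v,u=np.where(l==i);W=ray(c,np.c_[u,v],z)[:,:2].astype(np.float32);r=cv2.minAreaRect(W)
        print(n,s[i].tolist(),"c",np.round(r[0],4),"size",np.round(r[1],4),"ang %.1f"%r[2],"mean",np.round(W.mean(0),4),"z",np.round(np.median(P[v,u,2]),4),)
Z=P[:,:,2];u=np.arange(560)[None]*np.ones((420,1));v=np.arange(420)[:,None]*np.ones((1,560))
reg=(u>45)&(u<200)&(v>90)&(v<240)
rep("chesttop",reg&(Z>.08)&(Z<.1),.09)
rep("handle",reg&(v>190)&(Z>.045)&(Z<.08),.062)
tr=(u>325)&(u<475)&(v>150)&(v<295)
rep("caps",tr&(Z>.028)&(Z<.055),.039)
rep("green",tr&(Z>.010)&(Z<.027),.014)
hr=(u>262)&(u<305)&(v>178)&(v<240)
rep("base",hr&(Z>.006),.01);rep("tab",hr&(Z>.075),.096);rep("upper",hr&(Z>.035)&(Z<.06),.046)
E
```

```text
chesttop [46, 98, 145, 134, 10690] c [0.675 0.353] size [0.2348 0.3039] ang 24.5 mean [0.6745 0.3558] z 0.0908
handle [85, 191, 93, 43, 525] c [0.5401 0.3194] size [0.0515 0.2531] ang 23.9 mean [0.5482 0.3063] z 0.0664
caps [412, 199, 19, 18, 269] c [ 0.5729 -0.4015] size [0.0429 0.0455] ang 0.2 mean [ 0.5727 -0.4015] z 0.0393
caps [343, 233, 19, 20, 264] c [ 0.4841 -0.2273] size [0.0443 0.0446] ang 45.0 mean [ 0.4844 -0.2274] z 0.0398
green [354, 174, 34, 31, 388] c [ 0.6274 -0.2772] size [0.1001 0.0476] ang 55.4 mean [ 0.6228 -0.2815] z 0.0176
green [432, 214, 30, 57, 592] c [ 0.4847 -0.475 ] size [0.0331 0.1506] ang 67.7 mean [ 0.485  -0.4718] z 0.0192
green [382, 240, 35, 25, 380] c [ 0.4557 -0.3505] size [0.09   0.0462] ang 72.5 mean [ 0.4581 -0.349 ] z 0.0178
base [263, 184, 39, 55, 1376] c [ 0.5641 -0.0515] size [0.1328 0.0753] ang 14.3 mean [ 0.5634 -0.0508] z 0.027
tab [277, 212, 13, 7, 63] c [ 0.552  -0.0534] size [0.0121 0.0299] ang 12.7 mean [ 0.5518 -0.0533] z 0.0956
upper [266, 185, 30, 37, 572] c [ 0.5829 -0.0459] size [0.0833 0.0601] ang 13.6 mean [ 0.5853 -0.0462] z 0.0481
```

View pics/crop1.png

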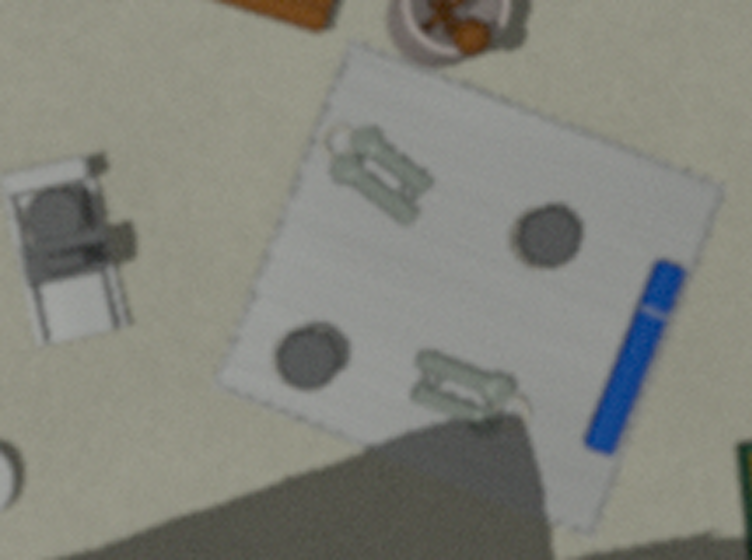

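The crop shows the held capsule at (57,210), between the fixed jaw (top) and the tab (70,255). The measured sizes match the given ones. Next I locate the handle in the chest frame.

```bash
python3 - <<'E'
from h import *
d=pickle.load(open("d0.pkl","rb"));c=d["top"];P=cloud(c);Z=P[:,:,2]
v,u=np.where((Z>.08)&(Z<.1));k=(u>45)&(u<200)&(v>90)&(v<240);W=ray(c,np.c_[u,v][k],.09)
r=cv2.minAreaRect(W[:,:2].astype(np.float32));print(r)
for a in (23.9,24.5):
    a=np.radians(a);ex=np.array([np.cos(a),np.sin(a)]);ey=np.array([-ex[1],ex[0]])
    for cam,bx in (("top",(100,215,185,250)),("scene",(330,420,260,320))):
        c=d[cam];P=cloud(c);v,u=np.where((P[:,:,2]>.045)&(P[:,:,2]<.075));k=(u>bx[0])&(u<bx[1])&(v>bx[2])&(v<bx[3])
        Q=P[v[k],u[k]];p=np.c_[Q[:,:2]@ex,Q[:,:2]@ey]
        m=p[:,0]<p[:,0].min()+.012;print(cam,"front x min/median %.4f %.4f"%(p[m,0].min(),np.median(p[m,0])),"y",p[m,1].min(),p[m,1].max(),"z",np.median(Q[m,2]))
        f,yc=np.median(p[m,0]),(p[m,1].min()+p[m,1].max())/2;h=f*ex+yc*ey;print("handle",h)
    q=W[:,:2]@np.c_[ex,ey];print("chest x",np.percentile(q[:,0],[.5,99.5]),"y",np.percentile(q[:,1],[.5,99.5]))
a=np.radians(24.2);go(.527,.2835,.051,24.2)
E
```

```text
((0.6749826669692993, 0.35300207138061523), (0.2348472774028778, 0.30393579602241516), 24.481212615966797)
top front x min/median 0.5971 0.6020 y -0.010982221008568023 0.10789468613854937 z 0.06704112302342025
handle [0.53072987 0.28818795]
scene front x min/median 0.5995 0.6076 y -0.009295442538160776 0.10903077841836813 z 0.06603275471513526
handle [0.5353096  0.29176122]
chest x [0.64406992 0.87569378] y [-0.0995642   0.19847594]
top front x min/median 0.5973 0.6026 y -0.017354460404962167 0.10160021453986758 z 0.06701245251053911
handle [0.53083146 0.28820468]
scene front x min/median 0.6000 0.6082 y -0.01562775539327322 0.10266044757991617 z 0.06602533433425295
handle [0.53536247 0.29180093]
chest x [0.64466614 0.87617135] y [-0.10767008  0.19043774]
shift [ 2.986 -3.056  0.943] closing yaw now -65.3 twist deg -89.5 share -1.041
```

```bash
M="python3 -m handwheel"
$M '[[[1,-1,0,0],[1,-1,0,0],[1,-1,0,0],[1,-1,0,0],[1,-1,0,0]]]' 85
$M '[[[1,-1,0,0],[1,-1,0,0],[1,-1,0,0],[1,-1,0,0],[1,-1,0,0]]]'
$M '[[[1,-1,0,0],[1,-1,0,0],[1,-1,0,0],[1,-1,0,0],[1,-1,0,0],[1,-1,0,0]]]' 40
$M '[[[0,0,0,-1],[0,0,0,-1],[0,0,0,-1],[0,0,0,-1],[0,0,0,-1],[0,0,0,-1],[0,0,0,-1],[0,0,0,-1],[0,0,0,-1],[0,0,0,-1]]]'
python3 -c "
from h import *
go(.531,.288,.051,24.2);print(ctrl.get_obs()['q'])
c=shot('wrist','w1')"
```

```text
time_s: 0.78
eef_pos: [0.339, -0.254, 0.239]
eef_rot: [-0.0, 0.977, 0.215, 0.0]
wrist_force: [0.8, -0.5, 0.1]
opening: 0.991
grasp_force: 0.0
time_s: 1.4
eef_pos: [0.4367, 0.0113, 0.2393]
eef_rot: [-0.0, 0.976, 0.216, 0.0]
wrist_force: [-0.2, -0.3, -0.5]
opening: 0.994
grasp_force: 0.0
time_s: 2.15
eef_pos: [0.5343, 0.2758, 0.2384]
eef_rot: [-0.0, 0.976, 0.216, -0.0]
wrist_force: [-0.3, 0.6, 0.3]
opening: 0.466
grasp_force: 0.0
time_s: 3.4
eef_pos: [0.5344, 0.2731, 0.2393]
eef_rot: [-0.0, 0.57, 0.821, -0.0]
wrist_force: [-0.2, -0.4, 0.1]
opening: 0.466
grasp_force: 0.0
shift [0.076 0.01  0.941] closing yaw now 20.4 twist deg -3.8 share -0.044
[ 2.74980531e-01  2.36175314e-01  1.54129660e+00 -1.61048514e-04
  1.36436993e+00 -8.16347846e-02]
```

View pics/w1.png

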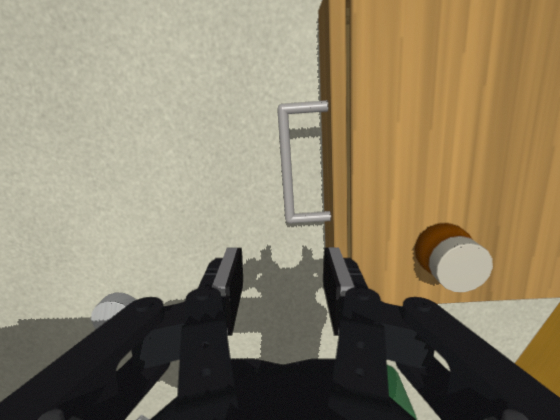

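The wrist view shows the handle bar running from (284,108) to (290,220). I'll use those ends to check its middle.

```bash
python3 -c "
from h import *
c=shot('wrist');A=ray(c,[(284,106),(290,220)],.064);print(A,np.linalg.norm(A[0]-A[1]),np.degrees(np.arctan2(*(A[0]-A[1])[1::-1])))
m=A.mean(0);print(m);go(m[0],m[1],.051,24.2)"
```

```text
[[0.51008006 0.34225127 0.064     ]
 [0.55590002 0.23789664 0.064     ]] 0.11397086408618501 113.7052841519364
[0.53299004 0.29007395 0.064     ]
shift [0.08  0.023 0.941] closing yaw now 20.5 twist deg -3.7 share -0.043
```

```bash
M="python3 -m handwheel"
$M '[[[0.08,0.022,0,-0.04],[0.08,0.022,0.3,-0.04],[0.08,0.022,0.6,-0.04],[0.08,0.022,0.8,-0.04],[0.08,0.022,0.94,-0.04],[0.08,0.022,0.94,-0.04]]]' 40
$M '[[[0,0,0,0],[0,0,0,0],[0,0,0,0],[0,0,0,0]]]' 0
python3 -c "
from h import *
a=np.radians(23.9);T=tool();go(T[0,3]-.165*np.cos(a),T[1,3]-.165*np.sin(a))"
```

```text
time_s: 4.25
eef_pos: [0.533, 0.2917, 0.0506]
eef_rot: [-0.0, 0.543, 0.84, 0.0]
wrist_force: [0.2, -0.8, 0.7]
opening: 0.468
grasp_force: 0.0
time_s: 4.75
eef_pos: [0.5328, 0.2909, 0.0514]
eef_rot: [-0.0, 0.544, 0.839, 0.0]
wrist_force: [0.6, 4.6, -0.6]
opening: 0.091
grasp_force: 58.4
shift [ 0.003 -0.825 -0.   ] closing yaw now 24.1
```

```bash
M="python3 -m handwheel"
$M '[[[0,-0.15,0,0],[0,-0.3,0,0],[0,-0.45,0,0],[0,-0.6,0,0],[0,-0.75,0,0],[0,-0.81,0,0],[0,-0.83,0,0],[0,-0.83,0,0]]]'
$M '[[[0,-0.01,0,0],[0,-0.02,0,0],[0,-0.03,0,0],[0,-0.03,0,0]]]'
```

```text
time_s: 5.75
eef_pos: [0.3836, 0.2232, 0.0515]
eef_rot: [0.001, 0.544, 0.839, 0.002]
wrist_force: [7.3, 5.7, -11.1]
opening: 0.089
grasp_force: 61.9
time_s: 6.25
eef_pos: [0.3835, 0.2231, 0.0517]
eef_rot: [0.005, 0.545, 0.839, 0.008]
wrist_force: [28.9, 20.5, -43.0]
opening: 0.09
grasp_force: 59.3
```

```bash
M="python3 -m handwheel"
$M '[[[0,0.03,0,0],[0,0.03,0,0],[0,0.02,0,0],[0,0.02,0,0]]]' 35
$M '[[[0,0,-0.3,0],[0,0,-0.6,0],[0,0,-0.9,0],[0,0,-0.9,0]]]'
python3 -c "
from h import *
c=shot('top','t2');go(.552,-.0534,.069,13.6)"
```

```text
time_s: 6.75
eef_pos: [0.379, 0.2214, 0.0512]
eef_rot: [-0.0, 0.544, 0.839, -0.0]
wrist_force: [-0.2, -0.2, -1.2]
opening: 0.411
grasp_force: 0.0
time_s: 7.25
eef_pos: [0.3825, 0.2225, 0.2367]
eef_rot: [0.004, 0.544, 0.839, 0.004]
wrist_force: [-0.1, 0.4, -0.1]
opening: 0.411
grasp_force: 0.0
shift [-1.606  0.214  0.826] closing yaw now 24.1 twist deg 10.5 share 0.122
```

View pics/t2.png

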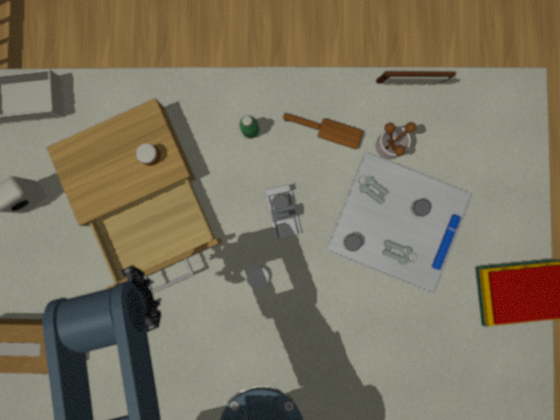

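The drawer is out, with its interior centred near (155,230). Now the tab.

```bash
M="python3 -m handwheel"
$M '[[[-0.3,0,0,0],[-0.6,0.1,0,0],[-0.9,0.1,0,0],[-1,0.1,0,0],[-1,0.1,0,0]]]' 50
$M '[[[-0.3,0.1,0,0.06],[-0.6,0.11,0,0.12],[-0.6,0.11,0,0.12],[-0.6,0.11,0,0.12]]]'
python3 - <<'E'
from h import *
c=shot('wrist');P=cloud(c);m=(P[:,:,2]>.085)&(P[:,:,2]<.105)&(np.hypot(P[:,:,0]-.552,P[:,:,1]+.053)<.03)
v,u=np.where(m);W=ray(c,np.c_[u,v],.096)[:,:2].astype(np.float32);r=cv2.minAreaRect(W);print(r)
go(r[0][0],r[0][1],.069,13.6)
D=shot('top');P=cloud(D)
a=np.radians(24);e=np.array([np.cos(a),np.sin(a)]);f=np.array([-e[1],e[0]]);p0=np.array([.5096,.2788])
q=P[:,:,:2]-p0;X=q@e;Y=q@f;Z=P[:,:,2]
m=(Z>.01)&(Z<.028)&(abs(X)<.12)&(abs(Y)<.16);print("floor x",np.percentile(X[m],[1,99]),"y",np.percentile(Y[m],[1,99]),np.median(Z[m]))
m=(Z>.078)&(Z<.092)&(abs(X)<.12)&(abs(Y)<.12);print("front top x",np.percentile(X[m&(X<-.04)],[2,98]),"chest edge",np.percentile(X[m&(X>0.03)],[1]))
m=(Z>.045)&(Z<.06)&(abs(X)<.05)&(abs(Y)<.16);print("side tops",np.median(Y[m&(Y<0)]),np.median(Y[m&(Y>0)]))
E
```

```text
time_s: 7.92
eef_pos: [0.4788, 0.0465, 0.2295]
eef_rot: [-0.002, 0.545, 0.839, -0.001]
wrist_force: [0.0, 0.6, -1.0]
opening: 0.59
grasp_force: 0.0
time_s: 8.43
eef_pos: [0.5477, -0.0516, 0.2302]
eef_rot: [-0.001, 0.616, 0.787, -0.0]
wrist_force: [-0.2, 0.1, 0.1]
opening: 0.588
grasp_force: 0.0
((0.5531104207038879, -0.0523960143327713), (0.011421317234635353, 0.030377579852938652), 13.842522621154785)
shift [-0.013  0.026  0.808] closing yaw now 13.9 twist deg 0.3 share 0.004
floor x [-0.07873787  0.09273989] y [-0.13373244  0.13069265] 0.019220514911254316
front top x [-0.09733621 -0.08254799] chest edge [0.08194284]
side tops -0.1321116907190279 0.1322769104850847
```

```bash
M="python3 -m handwheel"
$M '[[[-0.01,0.025,0.3,0],[-0.01,0.025,0.6,0],[-0.01,0.025,0.76,0],[-0.01,0.025,0.81,0],[-0.01,0.025,0.81,0]]]' 50
$M '[[[0,0,0,0],[0,0,0,0],[0,0,0,0],[0,0,0,0]]]' 0
$M '[[[0,-0.05,0,0],[0,-0.1,0,0],[0,-0.15,0,0],[0,-0.19,0,0],[0,-0.19,0,0]]]'
```

```text
time_s: 9.15
eef_pos: [0.5541, -0.0532, 0.0698]
eef_rot: [0.0, 0.616, 0.787, 0.0]
wrist_force: [0.2, -0.8, 0.1]
opening: 0.583
grasp_force: 0.0
time_s: 9.65
eef_pos: [0.5549, -0.0543, 0.071]
eef_rot: [0.001, 0.617, 0.787, 0.0]
wrist_force: [-1.4, 0.3, 6.1]
opening: 0.125
grasp_force: 58.4
time_s: 10.28
eef_pos: [0.5174, -0.0632, 0.071]
eef_rot: [0.001, 0.617, 0.787, 0.001]
wrist_force: [-3.1, 2.8, 10.0]
opening: 0.132
grasp_force: 61.1
```

```bash
M="python3 -m handwheel"
$M '[[[0,0,0,0],[0,0,0,0],[0,0,-0.25,0],[0,0,-0.5,0],[0,0,-0.75,0],[0,0,-0.8,0]]]' 40
$M '[[[0,0.1,0,0.12],[0,0.2,0,0.24],[0,0.3,0,0.36],[0,0.35,0,0.48],[0,0.35,0,0.6],[0,0.35,0,0.72],[0,0.35,0,0.84],[0,0.35,0,0.96],[0,0.35,0,1],[0,0.35,0,1]]]' 85
python3 - <<'E'
from h import *
c=shot('wrist','w3');P=cloud(c);m=(P[:,:,2]>.042)&(P[:,:,2]<.05)&(np.hypot(P[:,:,0]-.585,P[:,:,1]+.0445)<.027)
v,u=np.where(m);W=ray(c,np.c_[u,v],.046)[:,:2].astype(np.float32);print(len(u),cv2.minAreaRect(W),cv2.minEnclosingCircle(W))
go(.5852,-.0445,.02,103.9);print(ctrl.get_obs()['q'])
E
```

```text
time_s: 11.02
eef_pos: [0.5191, -0.0638, 0.2333]
eef_rot: [0.003, 0.617, 0.787, 0.001]
wrist_force: [-0.3, 0.8, 0.4]
opening: 0.467
grasp_force: 0.0
time_s: 12.28
eef_pos: [0.5845, -0.0462, 0.2279]
eef_rot: [-0.0, 0.988, 0.156, -0.001]
wrist_force: [0.5, -0.3, -0.8]
opening: 0.992
grasp_force: 0.0
1400 ((0.5883195400238037, -0.04607876390218735), (0.04378966987133026, 0.043196868151426315), 63.120872497558594) ((0.5897207260131836, -0.045230187475681305), 0.023389693349599838)
shift [ 0.007 -0.007  1.041] closing yaw now -72.1 twist deg 4.0 share 0.047
[-2.81199772e-01  2.16937405e-01  1.58745375e+00 -7.94126431e-05
  1.33904129e+00  9.76428817e-01]
```

View pics/w3.png

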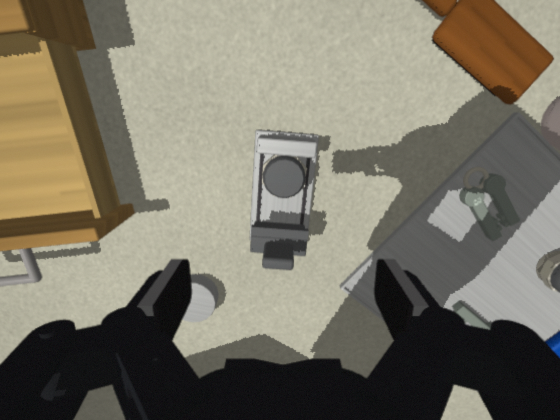

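The wrist view shows the capsule free at (284,177), the fixed jaw at (287,148) and the sliding jaw pulled back at (280,245).

```bash
M="python3 -m handwheel"
$M '[[[0.015,-0.005,0.25,0.04],[0.015,-0.005,0.5,0.04],[0.015,-0.005,0.75,0.04],[0.015,-0.005,0.75,0.04]]]' 75
$M '[[[0,0,0.15,0],[0,0,0.26,0],[0,0,0.27,0],[0,0,0.27,0]]]'
$M '[[[0,0,0,0],[0,0,0,0],[0,0,0,0],[0,0,0,0]]]' 30
$M '[[[0,0,-0.1,0],[0,0,-0.3,0],[0,0,-0.5,0],[0,0,-0.5,0]]]'
python3 -c "
from h import *
go(.4637,.2587,None,114)"
```

```text
time_s: 12.82
eef_pos: [0.5837, -0.0434, 0.0746]
eef_rot: [-0.002, 0.992, 0.126, -0.005]
wrist_force: [0.5, -0.3, -0.4]
opening: 0.877
grasp_force: 0.0
time_s: 13.32
eef_pos: [0.5891, -0.0448, 0.0273]
eef_rot: [0.001, 0.992, 0.126, 0.001]
wrist_force: [0.2, 0.0, -0.3]
opening: 0.879
grasp_force: 0.0
time_s: 13.82
eef_pos: [0.5888, -0.0448, 0.027]
eef_rot: [0.001, 0.992, 0.126, 0.001]
wrist_force: [-1.5, -0.2, 6.9]
opening: 0.525
grasp_force: 62.2
time_s: 14.32
eef_pos: [0.5907, -0.0452, 0.1307]
eef_rot: [0.002, 0.992, 0.126, 0.004]
wrist_force: [-1.0, 0.6, -0.3]
opening: 0.525
grasp_force: 61.5
shift [-0.236 -1.63  -0.009] closing yaw now -75.6 twist deg -9.6 share -0.111
```

```bash
M="python3 -m handwheel"
$M '[[[0.03,-0.3,-0.1,0],[0.06,-0.6,-0.1,0],[0.15,-0.85,-0.1,0],[0.15,-0.85,-0.1,0],[0.15,-0.85,-0.1,0]]]'
$M '[[[0.1,-0.3,0,-0.11],[0.1,-0.6,0,-0.11],[0.1,-0.85,0,-0.11],[0.1,-0.85,0,-0.11],[0.1,-0.85,0,-0.11]]]'
python3 -c "
from h import *
go(.5553,.2991,.039,114)"
```

```text
time_s: 14.95
eef_pos: [0.5739, 0.1275, 0.1449]
eef_rot: [0.0, 0.992, 0.126, -0.001]
wrist_force: [-0.4, -1.3, -0.4]
opening: 0.523
grasp_force: 66.5
time_s: 15.58
eef_pos: [0.5518, 0.2957, 0.145]
eef_rot: [0.0, 0.978, 0.206, -0.0]
wrist_force: [0.2, -0.5, -0.2]
opening: 0.522
grasp_force: 66.8
shift [ 0.023 -0.009  0.53 ] closing yaw now -66.2 twist deg -0.2 share -0.002
```

```bash
M="python3 -m handwheel"
$M '[[[0.02,-0.01,0.2,0],[0.02,-0.01,0.4,0],[0.02,-0.01,0.52,0],[0.02,-0.01,0.53,0],[0.02,-0.01,0.53,0]]]'
$M '[[[0,0,0,0],[0,0,0,0],[0,0,0,0]]]' 62
$M '[[[0,0,-0.2,0],[0,0,-0.5,0],[0,0,-0.8,0],[0,0,-0.8,0]]]'
cat > look.py <<'E'
from h import *
def find(c):
    P=cloud(c);Z=P[:,:,2];h,w=Z.shape;im=c["color"]
    near=(np.abs(P[:,:,0]-.535)<.19)&(np.abs(P[:,:,1]+.345)<.2)
    for n,lo,hi,z in(("cap",.03,.05,.039),("key",.011,.027,.0155)):
        k,l,s,_=cv2.connectedComponentsWithStats((near&(Z>lo)&(Z<hi)).astype(np.uint8))
        for i in range(1,k):
            if s[i,4]<100: continue
            v,u=np.where(l==i);r=cv2.minAreaRect(ray(c,np.c_[u,v],z)[:,:2].astype(np.float32))
            if n=="cap" and max(r[1])>.065: continue
            if n=="key" and not (.06<max(r[1])<.12 and min(r[1])>.03): continue
            print(n,s[i].tolist(),"c",np.round(r[0],4),"size",np.round(r[1],4),"ang %.1f"%r[2])
E
python3 - <<'E'
from look import *
c=shot('top','t4');find(c)
P=cloud(c);q=P[:,:,:2]-[.5096,.2788];a=np.radians(24);X=q@[np.cos(a),np.sin(a)];Y=q@[-np.sin(a),np.cos(a)]
m=(P[:,:,2]>.045)&(P[:,:,2]<.06)&(abs(X)<.075)&(abs(Y)<.115);print(m.sum(),X[m].mean(),Y[m].mean())
go(.5727,-.4015,None,-66)
E
```

```text
time_s: 16.2
eef_pos: [0.5554, 0.2997, 0.0402]
eef_rot: [0.0, 0.979, 0.206, 0.001]
wrist_force: [0.5, 0.1, 0.4]
opening: 0.524
grasp_force: 66.8
time_s: 16.58
eef_pos: [0.5546, 0.3009, 0.0401]
eef_rot: [-0.0, 0.978, 0.207, 0.001]
wrist_force: [-0.2, -0.3, 0.8]
opening: 0.724
grasp_force: 0.0
time_s: 17.08
eef_pos: [0.5578, 0.3021, 0.2066]
eef_rot: [-0.001, 0.978, 0.207, 0.006]
wrist_force: [0.6, 0.6, 0.3]
opening: 0.724
grasp_force: 0.0
cap [412, 199, 19, 18, 260] c [ 0.5729 -0.4016] size [0.0454 0.0431] ang 89.4
cap [344, 234, 18, 18, 254] c [ 0.4841 -0.2286] size [0.0427 0.0428] ang 0.2
key [356, 176, 32, 29, 368] c [ 0.6252 -0.281 ] size [0.0904 0.0468] ang 56.2
key [382, 240, 35, 25, 376] c [ 0.4557 -0.3502] size [0.0899 0.0461] ang 72.5
249 0.046102671903712096 -0.0010121075735938377
shift [-1.348  3.247 -0.007] closing yaw now -66.1 twist deg -0.1 share -0.001
```

```bash
M="python3 -m handwheel"
$M '[[[-0.15,0.25,-0.1,0],[-0.3,0.5,-0.1,0],[-0.47,0.76,-0.1,0],[-0.47,0.76,-0.1,0]]]' 85
$M '[[[-0.15,0.25,0,0],[-0.3,0.5,0,0],[-0.47,0.76,0,0],[-0.47,0.76,0,0]]]'
$M '[[[-0.15,0.25,0,0],[-0.3,0.5,0,0],[-0.47,0.76,0,0],[-0.47,0.76,0,0],[-0.47,0.76,0,0]]]'
python3 - <<'E'
from look import *
c=shot('wrist','w5');find(c);go(.484,-.2286,.024,-66)
print(ctrl.get_obs()['q'][[0,5]])
E
```

```text
time_s: 17.62
eef_pos: [0.5284, 0.1201, 0.2174]
eef_rot: [0.0, 0.979, 0.204, -0.002]
wrist_force: [-0.2, 0.5, 0.4]
opening: 0.997
grasp_force: 0.0
time_s: 18.12
eef_pos: [0.5046, -0.0561, 0.218]
eef_rot: [-0.0, 0.979, 0.204, -0.001]
wrist_force: [-0.2, 1.0, -0.4]
opening: 1.001
grasp_force: 0.0
time_s: 18.75
eef_pos: [0.4812, -0.2287, 0.2182]
eef_rot: [-0.001, 0.978, 0.207, -0.0]
wrist_force: [-0.0, 0.4, 0.5]
opening: 0.994
grasp_force: 0.0
cap [481, 0, 40, 6, 162] c [ 0.6997 -0.3347] size [0.0037 0.0328] ang 23.2
cap [454, 144, 49, 44, 1633] c [ 0.5741 -0.3999] size [0.0433 0.0466] ang 23.9
cap [264, 155, 43, 43, 1457] c [ 0.4865 -0.2286] size [0.0435 0.0427] ang 23.9
key [361, 18, 65, 99, 2948] c [ 0.6264 -0.2815] size [0.0899 0.0486] ang 57.5
key [338, 197, 62, 65, 1713] c [ 0.4576 -0.3492] size [0.0899 0.0478] ang 72.2
shift [0.012 0.009 0.972] closing yaw now -66.0 twist deg -0.0 share -0.000
[-0.66628949  0.48581718]
```

View pics/w5.png

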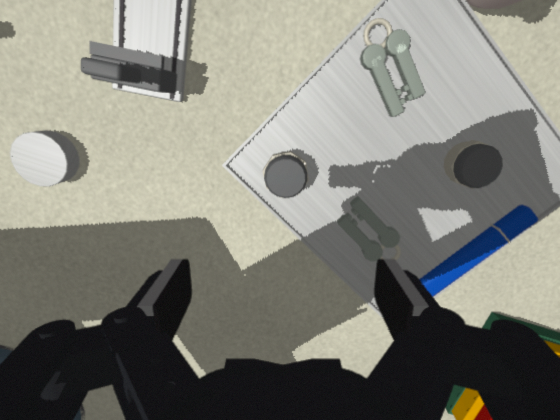

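Wrist view: capsule b at (286,176), capsule a at (478,165), keys at (395,65) and (370,228). Now I grasp capsule b.

```bash
M="python3 -m handwheel"
$M '[[[0.02,0.01,0.3,0],[0.02,0.01,0.6,0],[0.02,0.01,0.85,0],[0.02,0.01,0.98,0],[0.02,0.01,0.985,0]]]' 75
$M '[[[0,0,0,0],[0,0,0,0],[0,0,0,0],[0,0,0,0]]]' 30
$M '[[[0,0,-0.1,0],[0,0,-0.4,0],[0,0,-0.7,0],[0,0,-0.7,0],[0,0,-0.7,0]]]'
python3 -c "
from h import *
go(.5096,.2788,.038,114)"
```

```text
time_s: 19.42
eef_pos: [0.4844, -0.2273, 0.0201]
eef_rot: [-0.002, 0.978, 0.208, -0.002]
wrist_force: [-0.6, 0.4, 0.4]
opening: 0.875
grasp_force: 0.0
time_s: 19.92
eef_pos: [0.4871, -0.2313, 0.0245]
eef_rot: [0.001, 0.978, 0.207, 0.002]
wrist_force: [0.7, 2.4, 7.3]
opening: 0.541
grasp_force: 62.1
time_s: 20.55
eef_pos: [0.4853, -0.2305, 0.1626]
eef_rot: [0.0, 0.978, 0.207, 0.0]
wrist_force: [0.4, -0.1, -1.0]
opening: 0.539
grasp_force: 61.8
shift [ 1.142 -2.28   0.622] closing yaw now -66.1 twist deg -0.1 share -0.001
```

```bash
M="python3 -m handwheel"
$M '[[[0.15,-0.25,0,0],[0.3,-0.5,0,0],[0.38,-0.76,0,0],[0.38,-0.76,0,0]]]'
$M '[[[0.15,-0.25,0,0],[0.3,-0.5,0,0],[0.38,-0.76,0,0],[0.38,-0.76,0,0]]]'
$M '[[[0.15,-0.25,0,0],[0.3,-0.5,0,0],[0.38,-0.76,0,0],[0.38,-0.76,0,0],[0.38,-0.76,0,0]]]'
python3 -c "
from h import *
go(.5096,.2788,.041,114)"
```

```text
time_s: 21.05
eef_pos: [0.4912, -0.057, 0.1599]
eef_rot: [-0.002, 0.978, 0.209, -0.002]
wrist_force: [0.4, -1.1, -0.9]
opening: 0.539
grasp_force: 61.8
time_s: 21.55
eef_pos: [0.5, 0.1112, 0.1607]
eef_rot: [-0.001, 0.978, 0.209, -0.001]
wrist_force: [-0.0, 0.2, -1.4]
opening: 0.539
grasp_force: 61.9
time_s: 22.18
eef_pos: [0.5094, 0.277, 0.1611]
eef_rot: [0.001, 0.978, 0.207, -0.001]
wrist_force: [-0.8, -0.8, -1.3]
opening: 0.54
grasp_force: 62.0
shift [ 0.006 -0.008  0.6  ] closing yaw now -66.2 twist deg -0.2 share -0.002
```

```bash
M="python3 -m handwheel"
$M '[[[0,-0.01,0.2,0],[0,-0.01,0.4,0],[0,-0.01,0.56,0],[0,-0.01,0.6,0],[0,-0.01,0.6,0]]]'
$M '[[[0,0,0,0],[0,0,0,0],[0,0,0,0]]]' 62
$M '[[[0,0,-0.2,0],[0,0,-0.5,0],[0,0,-0.85,0],[0,0,-0.9,0],[0,0,-0.9,0]]]'
$M '[[[-0.1,0.25,0,0],[-0.2,0.5,0,0],[-0.27,0.8,0,0],[-0.27,0.8,0,0]]]' 85
$M '[[[-0.1,0.25,0,0],[-0.2,0.5,0,0],[-0.27,0.8,0,0],[-0.27,0.8,0,0]]]'
$M '[[[-0.1,0.25,0,0],[-0.2,0.5,0,0],[-0.27,0.8,0,0],[-0.27,0.8,0,0]]]'
$M '[[[-0.1,0.25,0,0],[-0.2,0.5,0,0],[-0.27,0.8,0,0],[-0.27,0.8,0,0],[-0.27,0.8,0,0]]]'
python3 - <<'E'
from look import *
c=shot('wrist','w6');find(c);go(.574,-.4005,.021,-66)
E
```

```text
time_s: 22.8
eef_pos: [0.5091, 0.2793, 0.0425]
eef_rot: [0.0, 0.979, 0.206, -0.0]
wrist_force: [0.1, -0.7, 0.7]
opening: 0.539
grasp_force: 62.0
time_s: 23.18
eef_pos: [0.509, 0.2807, 0.0432]
eef_rot: [-0.0, 0.978, 0.207, 0.001]
wrist_force: [0.7, 0.7, -0.2]
opening: 0.726
grasp_force: 0.0
time_s: 23.8
eef_pos: [0.5092, 0.2808, 0.2239]
eef_rot: [-0.0, 0.978, 0.207, 0.002]
wrist_force: [0.1, -0.2, -0.7]
opening: 0.728
grasp_force: 0.0
time_s: 24.3
eef_pos: [0.5232, 0.1086, 0.2196]
eef_rot: [-0.0, 0.979, 0.204, -0.002]
wrist_force: [0.4, 0.3, 0.5]
opening: 0.991
grasp_force: 0.0
time_s: 24.8
eef_pos: [0.539, -0.0584, 0.2202]
eef_rot: [-0.001, 0.979, 0.205, -0.001]
wrist_force: [-0.5, 1.2, 0.4]
opening: 0.996
grasp_force: 0.0
time_s: 25.3
eef_pos: [0.5546, -0.2257, 0.2202]
eef_rot: [-0.001, 0.979, 0.205, -0.001]
wrist_force: [-0.0, 0.3, -0.1]
opening: 0.995
grasp_force: 0.0
time_s: 25.92
eef_pos: [0.5704, -0.3895, 0.2204]
eef_rot: [-0.002, 0.978, 0.208, -0.001]
wrist_force: [-0.7, 0.5, -0.5]
opening: 0.994
grasp_force: 0.0
cap [256, 0, 68, 30, 309] c [ 0.7071 -0.3336] size [0.0185 0.059 ] ang 16.5
cap [276, 160, 44, 42, 1420] c [ 0.5761 -0.403 ] size [0.0431 0.044 ] ang 24.0
key [176, 37, 68, 96, 2586] c [ 0.6271 -0.2821] size [0.0894 0.0475] ang 57.8
key [180, 210, 67, 65, 1781] c [ 0.4579 -0.3505] size [0.0885 0.0502] ang 72.4
shift [-0.007  0.061  1.   ] closing yaw now -66.0 twist deg 0.0 share 0.000
```

View pics/w6.png

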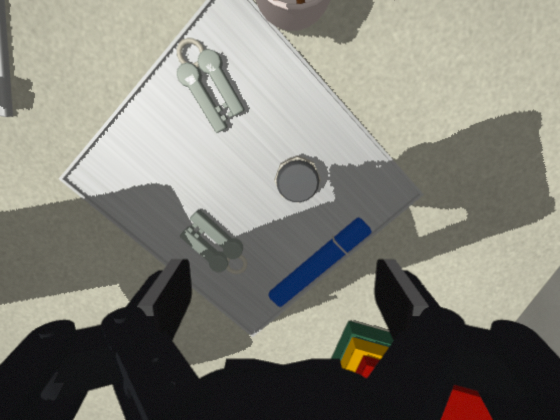

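Wrist view: capsule a at (298,180). Keys 1 has its ring at (190,48) and blade ends near (225,122). Keys 2 has its ring at (237,265) and blade ends near (195,222).

```bash
M="python3 -m handwheel"
$M '[[[0,0.07,0.3,0],[0,0.07,0.6,0],[0,0.07,0.85,0],[0,0.07,0.99,0],[0,0.07,0.995,0]]]' 75
$M '[[[0,0,0,0],[0,0,0,0],[0,0,0,0],[0,0,0,0]]]' 30
$M '[[[0,0,-0.1,0],[0,0,-0.4,0],[0,0,-0.7,0],[0,0,-0.7,0],[0,0,-0.7,0]]]'
$M '[[[0.1,-0.25,0,0],[0.2,-0.5,0,0],[0.2,-0.8,0,0],[0.2,-0.8,0,0]]]'
$M '[[[0.1,-0.25,0,0],[0.2,-0.5,0,0],[0.2,-0.8,0,0],[0.2,-0.8,0,0]]]'
python3 -c "
from h import *
go(.463,.2587,.041,114)"
```

```text
time_s: 26.6
eef_pos: [0.5747, -0.4011, 0.0205]
eef_rot: [-0.003, 0.978, 0.208, -0.002]
wrist_force: [0.6, 0.9, 0.7]
opening: 0.877
grasp_force: 0.0
time_s: 27.1
eef_pos: [0.5776, -0.4059, 0.0265]
eef_rot: [0.002, 0.978, 0.207, 0.002]
wrist_force: [0.3, 1.8, 7.8]
opening: 0.548
grasp_force: 62.1
time_s: 27.72
eef_pos: [0.5757, -0.4051, 0.1644]
eef_rot: [0.001, 0.978, 0.207, 0.0]
wrist_force: [-0.8, 0.2, -0.6]
opening: 0.552
grasp_force: 61.8
time_s: 28.22
eef_pos: [0.5441, -0.237, 0.1599]
eef_rot: [-0.003, 0.978, 0.209, -0.003]
wrist_force: [0.8, -0.3, 0.2]
opening: 0.549
grasp_force: 61.9
time_s: 28.72
eef_pos: [0.5173, -0.0769, 0.1617]
eef_rot: [-0.001, 0.978, 0.209, -0.002]
wrist_force: [0.6, -1.3, -0.1]
opening: 0.55
grasp_force: 62.0
shift [ 0.439 -1.641  0.608] closing yaw now -65.9 twist deg 0.1 share 0.001
```

```bash
M="python3 -m handwheel"
$M '[[[0.1,-0.25,0,0],[0.2,-0.5,0,0],[0.22,-0.82,0,0],[0.22,-0.82,0,0]]]'
$M '[[[0.1,-0.25,0,0],[0.2,-0.5,0,0],[0.21,-0.82,0,0],[0.21,-0.82,0,0],[0.21,-0.82,0,0]]]'
python3 - <<'E'
from h import *
a=np.radians(24);e=np.array([np.cos(a),np.sin(a)]);f=np.array([-e[1],e[0]])
c=shot('top','t7');P=cloud(c);q=P[:,:,:2]-[.5096,.2788];X=q@e;Y=q@f
m=(P[:,:,2]>.045)&(P[:,:,2]<.06)&(abs(X)<.075)&(abs(Y)<.115);print(m.sum(),np.percentile(X[m],[1,99]),np.percentile(Y[m],[1,99]))
go(*(np.array([.5096,.2788])-.051*e),.043,114)
E
```

```text
time_s: 29.22
eef_pos: [0.4922, 0.09, 0.1624]
eef_rot: [-0.0, 0.978, 0.209, -0.001]
wrist_force: [-0.1, -0.6, -1.9]
opening: 0.55
grasp_force: 62.1
time_s: 29.85
eef_pos: [0.4662, 0.2537, 0.1629]
eef_rot: [0.0, 0.978, 0.207, -0.0]
wrist_force: [0.3, 0.9, -0.4]
opening: 0.551
grasp_force: 62.1
495 [-0.0217687   0.06765559] [-0.02155966  0.02096659]
shift [-0.005 -0.029  0.6  ] closing yaw now -66.2 twist deg -0.2 share -0.002
```

```bash
M="python3 -m handwheel"
$M '[[[0,-0.03,0.2,0],[0,-0.03,0.4,0],[0,-0.03,0.56,0],[0,-0.03,0.6,0],[0,-0.03,0.6,0]]]'
$M '[[[0,0,0,0],[0,0,0,0],[0,0,0,0]]]' 62
$M '[[[0,0,-0.2,0],[0,0,-0.5,0],[0,0,-0.85,0],[0,0,-0.9,0],[0,0,-0.9,0]]]'
python3 - <<'E'
from look import *
c=shot('top','t8');find(c);P=cloud(c);q=P[:,:,:2]-[.5096,.2788];a=np.radians(24);X=q@[np.cos(a),np.sin(a)];Y=q@[-np.sin(a),np.cos(a)]
m=(P[:,:,2]>.045)&(P[:,:,2]<.06)&(abs(X)<.076)&(abs(Y)<.115);print(m.sum(),np.percentile(X[m],[1,99]),np.percentile(Y[m],[1,99]))
for n,cc in(("top",c),("scene",shot("scene"))):
    P=cloud(cc).reshape(-1,3);P=P[(np.hypot(P[:,0]-.70,P[:,1]+.34)<.09)&(P[:,2]>.05)&(P[:,2]<.2)]
    d=np.hypot(P[:,0]-.62,P[:,1]+.292);i=d.argmin();print(n,d[i],P[i],P[:,:2].min(0),P[:,:2].max(0),P[:,2].max())
    b=np.radians(-32);s=(P[:,:2]-[.62,-.292])@[np.cos(b),np.sin(b)];t=(P[:,:2]-[.62,-.292])@[-np.sin(b),np.cos(b)];k=abs(t)<.045;print("along closing",s[k].min())
go(.62,-.292,None,-32.2)
E
```

```text
time_s: 30.52
eef_pos: [0.4641, 0.2592, 0.0437]
eef_rot: [0.0, 0.979, 0.206, 0.0]
wrist_force: [-0.2, -0.2, 0.6]
opening: 0.549
grasp_force: 62.1
time_s: 30.9
eef_pos: [0.4632, 0.2603, 0.0439]
eef_rot: [-0.0, 0.978, 0.207, 0.001]
wrist_force: [-0.0, 0.5, -0.2]
opening: 0.727
grasp_force: 0.0
time_s: 31.52
eef_pos: [0.4634, 0.2605, 0.2245]
eef_rot: [-0.0, 0.978, 0.207, 0.001]
wrist_force: [0.3, 1.0, 0.8]
opening: 0.726
grasp_force: 0.0
key [356, 176, 32, 29, 368] c [ 0.6254 -0.2809] size [0.0901 0.0474] ang 57.6
key [382, 240, 34, 25, 374] c [ 0.4554 -0.3499] size [0.0897 0.0469] ang 72.5
666 [-0.07270157  0.06707998] [-0.02195031  0.0201247 ]
top 0.07510989364995699 [ 0.69009133 -0.31899446  0.14500276] [ 0.68990109 -0.36214757] [ 0.7683484  -0.28484118] 0.18430841978570256
along closing 0.07374570777768134
scene 0.07713504253614167 [ 0.69179637 -0.32019745  0.1432555 ] [ 0.69179637 -0.36016512] [ 0.77263961 -0.27947619] 0.17862411733730987
along closing 0.07482094179980667
shift [-0.393  2.844  0.   ] closing yaw now -66.1 twist deg -33.9 share -0.395
```

```bash
M="python3 -m handwheel"
$M '[[[-0.1,0.25,0,0],[-0.1,0.5,0,0],[-0.1,0.71,0,0],[-0.1,0.71,0,0]]]' 62
$M '[[[-0.1,0.25,0,0],[-0.1,0.5,0,0],[-0.1,0.71,0,0],[-0.1,0.71,0,0]]]'
$M '[[[-0.1,0.25,0,0],[-0.1,0.5,0,0],[-0.1,0.71,0,0],[-0.1,0.71,0,0]]]'
$M '[[[-0.1,0.25,0,-0.12],[-0.1,0.5,0,-0.24],[-0.1,0.71,0,-0.36],[-0.1,0.71,0,-0.395],[-0.1,0.71,0,-0.395]]]'
python3 - <<'E'
from look import *
c=shot('wrist','w9');find(c);go(.6207,-.290,.014,-32.2)
E
```

```text
time_s: 32.12
eef_pos: [0.5016, 0.1199, 0.2206]
eef_rot: [-0.0, 0.979, 0.205, -0.002]
wrist_force: [-0.2, 0.2, -0.4]
opening: 0.723
grasp_force: 0.0
time_s: 32.62
eef_pos: [0.5409, -0.017, 0.2212]
eef_rot: [-0.001, 0.979, 0.205, -0.001]
wrist_force: [-0.6, -0.5, 0.4]
opening: 0.729
grasp_force: 0.0
time_s: 33.12
eef_pos: [0.5803, -0.1541, 0.2214]
eef_rot: [-0.001, 0.979, 0.206, -0.001]
wrist_force: [0.4, 1.5, -0.1]
opening: 0.728
grasp_force: 0.0
time_s: 33.75
eef_pos: [0.6193, -0.2891, 0.2217]
eef_rot: [-0.002, 0.875, 0.484, -0.0]
wrist_force: [-0.6, 0.2, -1.2]
opening: 0.724
grasp_force: 0.0
cap [363, 126, 16, 52, 229] c [ 0.7078 -0.3104] size [0.0509 0.0137] ang 59.6
key [264, 123, 44, 83, 1991] c [ 0.6273 -0.2811] size [0.0901 0.0463] ang 58.0
shift [-1.00e-03  1.10e-02  1.04e+00] closing yaw now -32.1 twist deg 0.1 share 0.001
```

View pics/w9.png

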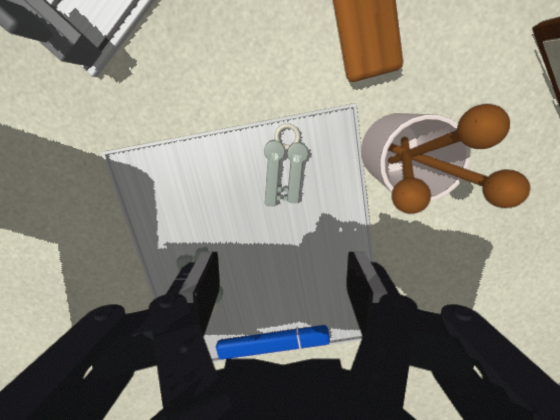

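The wrist view shows keys 1 upright in the frame, with the ring at (287,133) and blade ends near (283,200). It is lined up with the fingers.

```bash
M="python3 -m handwheel"
$M '[[[0,0.01,0.3,0],[0,0.01,0.6,0],[0,0.01,0.8,0],[0,0.01,0.8,0]]]' 60
$M '[[[0,0,0.12,0],[0,0,0.22,0],[0,0,0.235,0],[0,0,0.235,0]]]'
$M '[[[0,0,0,0],[0,0,0,0],[0,0,0,0],[0,0,0,0]]]' 25
python3 -c "
from h import *
go(.6207,-.290,.014,-32.2)"
```

```text
time_s: 34.3
eef_pos: [0.6185, -0.2889, 0.0589]
eef_rot: [-0.004, 0.875, 0.484, -0.002]
wrist_force: [0.2, 0.4, 0.3]
opening: 0.7
grasp_force: 0.0
time_s: 34.8
eef_pos: [0.6214, -0.2927, 0.0164]
eef_rot: [0.0, 0.875, 0.483, 0.0]
wrist_force: [0.3, -0.3, 0.2]
opening: 0.707
grasp_force: 0.0
time_s: 35.3
eef_pos: [0.6222, -0.2932, 0.0177]
eef_rot: [0.001, 0.875, 0.484, 0.001]
wrist_force: [-0.2, 0.1, 6.0]
opening: 0.423
grasp_force: 60.5
shift [ 0.01  -0.015  0.018] closing yaw now -32.2 twist deg 0.0 share 0.000
```

```bash
M="python3 -m handwheel"
$M '[[[0,0,-0.1,0],[0,0,-0.4,0],[0,0,-0.7,0],[0,0,-0.75,0],[0,0,-0.75,0]]]'
$M '[[[0.2,-0.18,0,0],[0.4,-0.36,0,0],[0.62,-0.56,0,0],[0.62,-0.56,0,0]]]'
$M '[[[0.2,-0.18,0,0],[0.4,-0.36,0,0],[0.62,-0.56,0,0],[0.62,-0.56,0,0]]]'
$M '[[[0.2,-0.18,0,0.1],[0.4,-0.36,0,0.2],[0.62,-0.56,0,0.3],[0.62,-0.56,0,0.395],[0.62,-0.56,0,0.395]]]'
python3 -c "
from h import *
go(.533,.2016,.038,-66)"
```

```text
time_s: 35.92
eef_pos: [0.6216, -0.2927, 0.1678]
eef_rot: [0.001, 0.875, 0.484, 0.0]
wrist_force: [-0.0, 0.3, 0.0]
opening: 0.421
grasp_force: 60.2
time_s: 36.42
eef_pos: [0.59, -0.1231, 0.1634]
eef_rot: [-0.003, 0.874, 0.486, -0.002]
wrist_force: [-0.0, -0.2, 0.2]
opening: 0.419
grasp_force: 60.2
time_s: 36.92
eef_pos: [0.5618, 0.0397, 0.1643]
eef_rot: [-0.002, 0.874, 0.485, -0.001]
wrist_force: [-1.1, -0.9, -1.2]
opening: 0.421
grasp_force: 60.3
time_s: 37.55
eef_pos: [0.5348, 0.2005, 0.165]
eef_rot: [0.0, 0.978, 0.208, -0.001]
wrist_force: [0.1, 0.3, -1.0]
opening: 0.417
grasp_force: 60.3
shift [-0.005 -0.009  0.635] closing yaw now -66.0 twist deg -0.0 share -0.000
```

```bash
M="python3 -m handwheel"
$M '[[[0,-0.01,0.2,0],[0,-0.01,0.4,0],[0,-0.01,0.6,0],[0,-0.01,0.635,0],[0,-0.01,0.635,0]]]'
$M '[[[0,0,0,0],[0,0,0,0],[0,0,0,0]]]' 55
$M '[[[0,0,-0.2,0],[0,0,-0.5,0],[0,0,-0.85,0],[0,0,-0.9,0],[0,0,-0.9,0]]]'
$M '[[[-0.15,0.25,0,0],[-0.3,0.5,0,0],[-0.48,0.78,0,0],[-0.48,0.78,0,0]]]' 62
$M '[[[-0.15,0.25,0,0],[-0.3,0.5,0,0],[-0.48,0.78,0,0],[-0.48,0.78,0,0]]]'
$M '[[[-0.15,0.25,0,-0.12],[-0.3,0.5,0,-0.24],[-0.48,0.78,0,-0.36],[-0.48,0.78,0,-0.48],[-0.48,0.78,0,-0.563],[-0.48,0.78,0,-0.563]]]'
python3 - <<'E'
from look import *
c=shot('wrist','w10');find(c);go(.4605,-.3405,.015,-17.6);find(shot('top','t10'))
E
```

```text
time_s: 38.17
eef_pos: [0.5346, 0.2021, 0.0393]
eef_rot: [0.0, 0.978, 0.207, -0.0]
wrist_force: [-0.6, 0.3, -0.7]
opening: 0.419
grasp_force: 60.3
time_s: 38.55
eef_pos: [0.5348, 0.2032, 0.0403]
eef_rot: [0.0, 0.978, 0.207, 0.001]
wrist_force: [-0.6, -0.3, 0.2]
opening: 0.646
grasp_force: 0.0
time_s: 39.17
eef_pos: [0.5348, 0.2032, 0.2207]
eef_rot: [0.0, 0.978, 0.207, 0.002]
wrist_force: [0.2, -0.3, -0.2]
opening: 0.645
grasp_force: 0.0
time_s: 39.67
eef_pos: [0.5076, 0.0182, 0.2165]
eef_rot: [-0.001, 0.979, 0.204, -0.002]
wrist_force: [-0.3, 0.3, -0.3]
opening: 0.724
grasp_force: 0.0
time_s: 40.17
eef_pos: [0.4836, -0.1624, 0.2172]
eef_rot: [-0.001, 0.979, 0.205, -0.001]
wrist_force: [-0.2, 0.6, -1.1]
opening: 0.727
grasp_force: 0.0
time_s: 40.92
eef_pos: [0.4606, -0.3396, 0.2174]
eef_rot: [-0.002, 0.808, 0.59, 0.0]
wrist_force: [0.1, -0.7, 0.3]
opening: 0.731
grasp_force: 0.0
key [262, 145, 44, 80, 1932] c [ 0.4573 -0.3496] size [0.0891 0.0468] ang 72.4
shift [-0.006  0.003  1.014] closing yaw now -17.8 twist deg -0.2 share -0.002
key [382, 240, 31, 26, 353] c [ 0.458 -0.344] size [0.0773 0.0461] ang 71.8
```

View pics/w10.png

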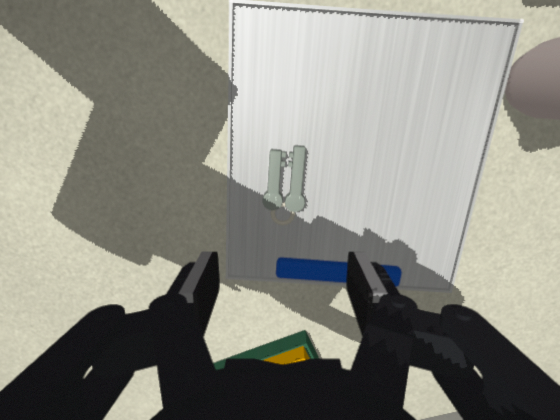

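View pics/t10.png

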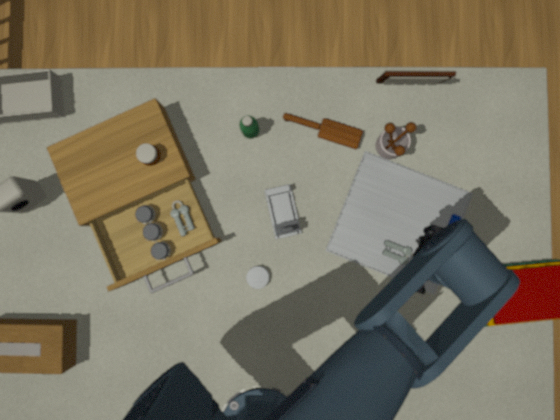

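In the wrist view, keys 2 has its blades up at (287,165) and its heads at (283,203). In the top view, the drawer holds three capsules (145,213), (152,232), (160,251) and keys 1 at (181,217).

```bash
M="python3 -m handwheel"
$M '[[[0,0.003,0.3,0],[0,0.003,0.6,0],[0,0.003,0.8,0],[0,0.003,0.8,0]]]' 60
$M '[[[0,0,0.12,0],[0,0,0.2,0],[0,0,0.212,0],[0,0,0.212,0]]]'
$M '[[[0,0,0,0],[0,0,0,0],[0,0,0,0],[0,0,0,0]]]' 25
$M '[[[0,0,-0.1,0],[0,0,-0.4,0],[0,0,-0.7,0],[0,0,-0.75,0],[0,0,-0.75,0]]]'
$M '[[[0.3,-0.1,0,0],[0.6,-0.2,0,0],[0.84,-0.234,0,0],[0.84,-0.234,0,0]]]'
$M '[[[0.3,-0.1,0,0],[0.6,-0.2,0,0],[0.84,-0.234,0,0],[0.84,-0.234,0,0]]]'
python3 -c "
from h import *
go(.4862,.356,.040,-66)"
```

```text
time_s: 41.52
eef_pos: [0.459, -0.3385, 0.0557]
eef_rot: [-0.004, 0.808, 0.589, -0.0]
wrist_force: [-0.1, 0.3, 0.8]
opening: 0.703
grasp_force: 0.0
time_s: 42.02
eef_pos: [0.4613, -0.3421, 0.0178]
eef_rot: [0.001, 0.808, 0.59, 0.0]
wrist_force: [0.0, -0.4, -0.2]
opening: 0.703
grasp_force: 0.0
time_s: 42.52
eef_pos: [0.4615, -0.3424, 0.0185]
eef_rot: [0.001, 0.808, 0.59, 0.0]
wrist_force: [-0.5, 1.4, 5.8]
opening: 0.417
grasp_force: 58.8
time_s: 43.15
eef_pos: [0.4613, -0.3421, 0.1686]
eef_rot: [0.001, 0.808, 0.59, 0.0]
wrist_force: [-0.7, 0.0, -0.6]
opening: 0.42
grasp_force: 59.6
time_s: 43.65
eef_pos: [0.4661, -0.1635, 0.1648]
eef_rot: [-0.002, 0.806, 0.591, -0.001]
wrist_force: [0.3, -0.6, -0.5]
opening: 0.421
grasp_force: 59.6
time_s: 44.15
eef_pos: [0.4734, 0.0089, 0.1657]
eef_rot: [-0.001, 0.806, 0.591, -0.001]
wrist_force: [0.2, -0.6, -0.8]
opening: 0.418
grasp_force: 59.6
shift [ 1.674 -0.459  0.629] closing yaw now -17.5 twist deg 48.5 share 0.564
```

```bash
M="python3 -m handwheel"
$M '[[[0.3,-0.1,0,0],[0.6,-0.2,0,0],[0.84,-0.23,0,0],[0.84,-0.23,0,0]]]'
$M '[[[0.3,-0.1,0,0.1],[0.6,-0.2,0,0.2],[0.84,-0.23,0,0.3],[0.84,-0.23,0,0.42],[0.84,-0.23,0,0.56],[0.84,-0.23,0,0.56]]]'
python3 -c "
from h import *
go(.4862,.356,.040,-66)"
```

```text
time_s: 44.65
eef_pos: [0.4817, 0.1819, 0.1659]
eef_rot: [-0.0, 0.807, 0.591, -0.001]
wrist_force: [0.1, -1.0, -0.7]
opening: 0.425
grasp_force: 59.6
time_s: 45.4
eef_pos: [0.4897, 0.3526, 0.1658]
eef_rot: [0.001, 0.978, 0.208, -0.001]
wrist_force: [0.5, 0.0, -0.5]
opening: 0.416
grasp_force: 59.5
shift [-0.008 -0.023  0.629] closing yaw now -66.0 twist deg 0.0 share 0.001
```

```bash
M="python3 -m handwheel"
$M '[[[0,-0.02,0.2,0],[0,-0.02,0.4,0],[0,-0.02,0.6,0],[0,-0.02,0.63,0],[0,-0.02,0.63,0]]]'
$M '[[[0,0,0,0],[0,0,0,0],[0,0,0,0]]]' 55
$M '[[[0,0,-0.2,0],[0,0,-0.5,0],[0,0,-0.85,0],[0,0,-0.9,0],[0,0,-0.9,0]]]'
$M '[[[-0.2,0.1,0,-0.1],[-0.4,0.2,0,-0.2],[-0.6,0.3,0,-0.3],[-0.74,0.4,0,-0.42],[-0.74,0.4,0,-0.54],[-0.74,0.4,0,-0.66],[-0.74,0.4,0,-0.78],[-0.74,0.4,0,-0.9],[-0.74,0.4,0,-1],[-0.74,0.4,0,-1]]]' 40
python3 - <<'E'
from h import *
a=np.radians(24);e=np.array([np.cos(a),np.sin(a)]);f=np.array([-e[1],e[0]])
c=shot('wrist','w11');P=cloud(c);d=P[:,:,:2]-[.5096,.2788];X=d@e;Y=d@f;Z=P[:,:,2]
m=(Z>.04)&(Z<.075)&(X<-.115)&(X>-.17)&(abs(Y)<.07);v,u=np.where(m);W=ray(c,np.c_[u,v],.064)[:,:2]-[.5096,.2788];print(len(u),np.percentile(W@e,[5,50,95]),np.percentile(W@f,[2,98]))
go(.3825,.2225,.051,24)
for n in("top","scene"):
    c=shot(n,n+"12");P=cloud(c);d=P[:,:,:2]-[.5096,.2788];X=d@e;Y=d@f;Z=P[:,:,2]
    m=(Z>.024)&(Z<.068)&(abs(Y)<.122)&(X>-.07)&(X<.075);print(n,m.sum(),Z[m].max() if m.any() else 0)
E
```

```text
time_s: 46.02
eef_pos: [0.4879, 0.3579, 0.0413]
eef_rot: [0.0, 0.978, 0.209, -0.0]
wrist_force: [0.6, 0.7, -0.2]
opening: 0.421
grasp_force: 59.5
time_s: 46.4
eef_pos: [0.4877, 0.3589, 0.042]
eef_rot: [-0.0, 0.978, 0.209, 0.001]
wrist_force: [0.0, -0.1, 0.6]
opening: 0.641
grasp_force: 0.0
time_s: 47.02
eef_pos: [0.4878, 0.359, 0.2226]
eef_rot: [-0.0, 0.978, 0.209, 0.002]
wrist_force: [-0.9, -0.4, -1.0]
opening: 0.644
grasp_force: 0.0
time_s: 48.28
eef_pos: [0.3834, 0.2247, 0.2186]
eef_rot: [-0.001, 0.574, 0.819, -0.002]
wrist_force: [0.2, 0.2, 0.1]
opening: 0.464
grasp_force: 0.0
1655 [-0.14044246 -0.13468083 -0.11851864] [-0.0587133   0.05834711]
shift [-0.009 -0.006  0.84 ] closing yaw now 19.9 twist deg -4.1 share -0.048
top 1761 0.06271980916503339
scene 1383 0.059638744225223084
```

View pics/w11.png

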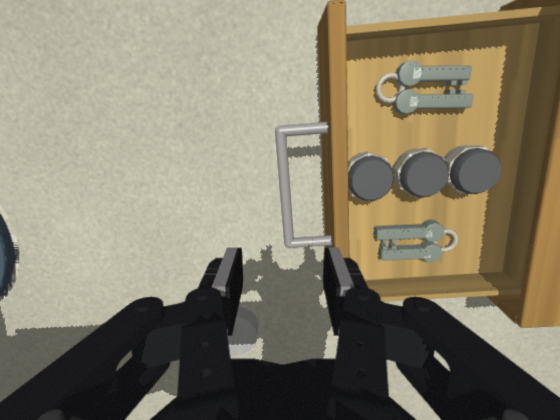

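All five items lie flat in the drawer, clear of its walls. The handle is at (285,185). Now I grip it and push the drawer shut.

```bash
M="python3 -m handwheel"
$M '[[[-0.01,-0.005,0.3,-0.045],[-0.01,-0.005,0.6,-0.045],[-0.01,-0.005,0.8,-0.045],[-0.01,-0.005,0.84,-0.045],[-0.01,-0.005,0.84,-0.045]]]'
$M '[[[0,0,0,0],[0,0,0,0],[0,0,0,0],[0,0,0,0]]]' 0
$M '[[[0,0.03,0,0],[0,0.09,0,0],[0,0.16,0,0],[0,0.23,0,0],[0,0.3,0,0],[0,0.37,0,0],[0,0.44,0,0],[0,0.5,0,0],[0,0.5,0,0]]]'
$M '[[[0,0.06,0,0],[0,0.12,0,0],[0,0.18,0,0],[0,0.23,0,0],[0,0.27,0,0],[0,0.3,0,0],[0,0.31,0,0],[0,0.31,0,0]]]'
python3 -c "
from h import *
go(.533,.2905,None,24)"
```

```text
time_s: 49.05
eef_pos: [0.3848, 0.2229, 0.0533]
eef_rot: [-0.0, 0.545, 0.838, -0.0]
wrist_force: [0.8, 0.3, -0.3]
opening: 0.468
grasp_force: 0.0
time_s: 49.55
eef_pos: [0.386, 0.2233, 0.0547]
eef_rot: [0.001, 0.545, 0.838, 0.001]
wrist_force: [-0.0, -0.3, 6.8]
opening: 0.09
grasp_force: 58.6
time_s: 50.68
eef_pos: [0.4778, 0.2648, 0.0547]
eef_rot: [0.001, 0.545, 0.838, 0.002]
wrist_force: [0.2, 5.0, 7.6]
opening: 0.092
grasp_force: 60.5
time_s: 51.68
eef_pos: [0.5332, 0.29, 0.0548]
eef_rot: [0.0, 0.545, 0.839, 0.002]
wrist_force: [-2.1, 5.8, 5.3]
opening: 0.088
grasp_force: 60.6
shift [0.003 0.    0.   ] closing yaw now 24.0 twist deg -0.0 share -0.000
```

```bash
M="python3 -m handwheel"
$M '[[[0,0.01,0,0],[0,0.02,0,0],[0,0.025,0,0],[0,0.025,0,0]]]'
$M '[[[0,0.005,0,0],[0,0.01,0,0],[0,0.01,0,0]]]'
```

```text
time_s: 52.18
eef_pos: [0.5344, 0.2906, 0.0546]
eef_rot: [-0.002, 0.545, 0.839, -0.002]
wrist_force: [-14.8, -2.1, 19.1]
opening: 0.094
grasp_force: 61.9
time_s: 52.55
eef_pos: [0.5344, 0.2906, 0.0546]
eef_rot: [-0.003, 0.544, 0.839, -0.004]
wrist_force: [-21.4, -6.9, 25.5]
opening: 0.089
grasp_force: 62.7
```

```bash
M="python3 -m handwheel"
$M '[[[0,-0.03,0,0],[0,-0.03,0,0],[0,-0.03,0,0]]]' 35
$M '[[[0,0,-0.3,0],[0,0,-0.6,0],[0,0,-0.9,0],[0,0,-0.9,0]]]'
python3 - <<'E'
from h import *
a=np.radians(24);e=np.array([np.cos(a),np.sin(a)]);f=np.array([-e[1],e[0]])
c=shot('top','t13');P=cloud(c)
m=(P[:,:,2]>.09)&(P[:,:,2]<.13)&(np.hypot(P[:,:,0]-.69,P[:,:,1])<.08);print("bottle",P[m].min(0),P[m].max(0))
m=(P[:,:,2]>.085)&(P[:,:,2]<.105)&(np.hypot(P[:,:,0]-.516,P[:,:,1]+.062)<.04);v,u=np.where(m);r=cv2.minAreaRect(ray(c,np.c_[u,v],.096)[:,:2].astype(np.float32));print(r)
go(r[0][0],r[0][1],.069,14)
E
```

```text
time_s: 52.92
eef_pos: [0.5338, 0.2889, 0.053]
eef_rot: [0.0, 0.545, 0.838, 0.0]
wrist_force: [0.3, -0.6, 0.3]
opening: 0.41
grasp_force: 0.0
time_s: 53.42
eef_pos: [0.5371, 0.29, 0.2397]
eef_rot: [0.004, 0.545, 0.838, 0.005]
wrist_force: [1.0, 0.2, -0.4]
opening: 0.408
grasp_force: 0.0
bottle [0.76434655 0.0278881  0.09183584] [0.76434655 0.0278881  0.09183584]
((0.5162347555160522, -0.061869487166404724), (0.011684889905154705, 0.02984316647052765), 14.268486976623535)
shift [-1.566 -0.805  0.831] closing yaw now 23.9 twist deg 9.9 share 0.116
```

```bash
M="python3 -m handwheel"
$M '[[[-0.25,-0.13,0,0],[-0.5,-0.26,0,0],[-0.78,-0.4,0,0],[-0.78,-0.4,0,0]]]' 45
$M '[[[-0.25,-0.13,0,0.06],[-0.5,-0.26,0,0.116],[-0.785,-0.405,0,0.116],[-0.785,-0.405,0,0.116],[-0.785,-0.405,0,0.116]]]'
python3 -c "
from h import *
go(.5165,-.0621,.069,14)"
```

```text
time_s: 53.98
eef_pos: [0.5228, 0.11, 0.2308]
eef_rot: [-0.001, 0.547, 0.837, -0.001]
wrist_force: [-0.1, -0.4, -0.5]
opening: 0.522
grasp_force: 0.0
time_s: 54.6
eef_pos: [0.513, -0.0615, 0.2317]
eef_rot: [-0.001, 0.616, 0.788, 0.0]
wrist_force: [0.1, 0.5, -0.5]
opening: 0.525
grasp_force: 0.0
shift [-0.009  0.017  0.813] closing yaw now 14.0 twist deg -0.0 share -0.001
```

```bash
M="python3 -m handwheel"
$M '[[[0,0.015,0.3,0],[0,0.015,0.6,0],[0,0.015,0.76,0],[0,0.015,0.81,0],[0,0.015,0.81,0]]]'
$M '[[[0,0,0,0],[0,0,0,0],[0,0,0,0],[0,0,0,0]]]' 0
$M '[[[0,0.07,0,0],[0,0.14,0,0],[0,0.21,0,0],[0,0.28,0,0],[0,0.35,0,0],[0,0.4,0,0],[0,0.41,0,0],[0,0.41,0,0]]]'
$M '[[[0,0.01,0,0],[0,0.02,0,0],[0,0.03,0,0],[0,0.03,0,0]]]'
```

```text
time_s: 55.22
eef_pos: [0.5165, -0.0604, 0.0709]
eef_rot: [-0.0, 0.615, 0.788, -0.0]
wrist_force: [0.7, -0.0, 0.9]
opening: 0.528
grasp_force: 0.0
time_s: 55.72
eef_pos: [0.5175, -0.062, 0.0726]
eef_rot: [0.001, 0.616, 0.788, 0.001]
wrist_force: [-0.6, 2.1, 6.0]
opening: 0.131
grasp_force: 58.7
time_s: 56.72
eef_pos: [0.5976, -0.0431, 0.0727]
eef_rot: [0.002, 0.616, 0.788, 0.001]
wrist_force: [1.0, -3.3, 5.7]
opening: 0.128
grasp_force: 59.6
time_s: 57.22
eef_pos: [0.5998, -0.0426, 0.0726]
eef_rot: [-0.001, 0.616, 0.788, -0.002]
wrist_force: [-15.8, -7.9, 17.2]
opening: 0.129
grasp_force: 61.5
```

```bash
M="python3 -m handwheel"
$M '[[[0,-0.025,0,0],[0,-0.025,0,0],[0,-0.025,0,0]]]' 45
$M '[[[0,0,-0.3,0],[0,0,-0.6,0],[0,0,-0.9,0],[0,0,-0.9,0]]]'
$M '[[[-0.2,-0.2,0,0],[-0.5,-0.5,0,0],[-0.8,-0.8,0,0],[-0.8,-0.8,0,0],[-0.8,-0.8,0,0]]]'
python3 - <<'E'
from h import *
c=shot('top','t14');P=cloud(c);d0=pickle.load(open("d0.pkl","rb"))["top"];P0=cloud(d0)
m=(P[:,:,2]>.085)&(P[:,:,2]<.105)&(np.hypot(P[:,:,0]-.598,P[:,:,1]+.0415)<.04);v,u=np.where(m);print(cv2.minAreaRect(ray(c,np.c_[u,v],.096)[:,:2].astype(np.float32)))
a=np.radians(24);e=np.array([np.cos(a),np.sin(a)]);f=np.array([-e[1],e[0]])
for Q in(P0,P):
    X=Q[:,:,:2]@e;Y=Q[:,:,:2]@f;m=(Q[:,:,2]>.045)&(Q[:,:,2]<.075)&(X<.62)&(X>.57)&(abs(Y-.047)<.05);print("bar x",np.median(X[m]))
E
```

```text
time_s: 57.6
eef_pos: [0.5969, -0.0414, 0.0708]
eef_rot: [-0.0, 0.616, 0.788, 0.0]
wrist_force: [-0.1, 0.4, -0.8]
opening: 0.529
grasp_force: 0.0
time_s: 58.1
eef_pos: [0.6003, -0.0421, 0.2576]
eef_rot: [0.005, 0.616, 0.788, 0.002]
wrist_force: [0.6, 0.5, -0.4]
opening: 0.531
grasp_force: 0.0
time_s: 58.72
eef_pos: [0.4786, -0.2376, 0.2497]
eef_rot: [-0.001, 0.617, 0.787, -0.0]
wrist_force: [0.2, 0.7, -0.3]
opening: 0.529
grasp_force: 0.0
((0.598008394241333, -0.04290230572223663), (0.011905426159501076, 0.028497133404016495), 11.497608184814453)
bar x 0.6019526885076809
bar x 0.6045453939312118
```

View pics/t14.png

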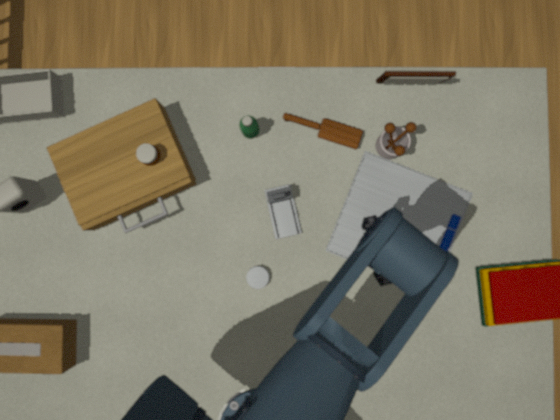

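The top view shows the drawer shut, the jaw against the fixed jaw at (284,192), the tray cleared and the other things where they stood.

```bash
python3 -c "
from bench import ctrl
print(ctrl.hand_in())"
```

```text
the job is handed in; nothing more can be done
None
```

The job is handed in at about 59 s of robot time: all three pacifier capsules and both sets of teething keys are in the drawer, which is pushed fully shut, and the emptied holder's jaw is slid fully closed; the hand-in returned no verdict.

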